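# Turn a tray of turned knobs over with a second tray

## Robot

A 7-joint arm with a two-finger parallel gripper is mounted at the origin on the work surface. World frame = base frame: x ahead of the robot, y to its left, z up, the work surface at z = 0. Lengths are in m, angles in degrees, forces in N, time in s.
With the tool pointing down it reaches from about 0.4 to 0.875 m from the base axis. Payload 19.3 kg.
Tool frame: the origin (TCP) lies midway between the tips of the shut fingers; the grasp point (between the pads) lies 19 mm behind it (bot.hold_point_z is the distance from the TCP to the grasp point, in m); z points along the fingers, y is the direction in which the jaws open and shut (so a half turn about z gives the same grasp; the last joint's range is limited). The gripper opens to 85 mm and grips with 20 to 120 N. Pads are 22 mm wide; open, the fingers measure 114 mm over their backs; the gripper's body (76 mm by 85 mm) begins 54 mm behind the grasp point. The pads swing forward as they close: fully open they stand 13 mm farther back than shut.
Start: joints at [-77.246, 29.874, -2.08, 91.645, 1.215, 58.505, -6.463], TCP at [0.18, 0.598, 0.231] pointing down, gripper open.
Joint ranges: [-166.77, 166.77], [-17.47, 122.26], [-85.68, 81.53], [9.62, 139.38], [-72.42, 252.41], [9.2, 110.78], [-144.41, 144.41]. Speed limits (degrees/s): [108.29, 108.29, 136.94, 136.94, 172.46, 172.46, 172.46].

## Interface

Orientations are given as [roll, pitch, yaw] about the fixed x, y, z axes, in that order (R = Rz(yaw) Ry(pitch) Rx(roll)).
In Python, from plant import bot gives the robot as it stands. Calls block until the motion is done:
- bot.move_to(position, orientation): joint-space move of the TCP to a pose.
- bot.servo_line(position, rot=None, v=0.15): straight line of the TCP; rot=None keeps the orientation; v is the mean speed in m/s.
- bot.move_joints(angles): joint-space move.
- bot.move_gripper(opening, effort=None): finger opening in m; effort is the grip in N (None keeps the last); returns when the fingers have stopped.
- bot.wait(seconds).
- bot.ik(position, orientation): joint angles nearest the present ones, or None.
- bot.read_state(): the state.
- bot.grab_frame(name): name is "side" or "top" or "wrist"; returns the picture (400x640x3 uint8, red, green, blue); there is no depth.
- bot.get_calibration(name): a dict with "fx", "fy", "cx", "cy" (pixels), "k1" (the pictures are not rectified: a ray, as slopes to the right and down, at radius r is drawn at 1 + k1 r^2 times it, then the intrinsics apply), "xyz" and "rotation" of the camera in the world. Camera axes: x right, y down, z forward; pixel columns grow to the right and rows downward; lengths in m; the calibration is good to about 2 mm. A picture is of the moment at which its call begins: read the wrist's pose just before it. get_calibration takes no time and is no camera call; for the wrist camera it gives the pose at the moment of the call.
A pose or a line that the arm cannot do raises bot.Unreachable and nothing moves.
- bot.hand_in(): hands the job in, once; it reports no verdict.
The state is a dict: "time_s": time; "joints": joint angles; "qvel": joint speeds; "joint_efforts": joint torques, N m; "eef_pos": TCP position; "orientation": TCP orientation; "contact_force": force on the tool from outside, world axes, zero at the start; "moment": the same for the moment, N m; "grip_width": finger opening in m.
Only numpy, scipy, OpenCV 4.12 (cv2) and the standard library are available. Lean on these libraries where they do the work, as an engineer would, in place of code of your own. Each camera call takes 0.05 s, during which the arm holds its last target.

## Task

The three wooden knobs lie heads-up in the open tray; turn them all over at once so that their stems can be drilled: cap the tray with the empty one so that the two close fully, and turn the closed pair upside down together. Leave the tray that was empty lying flat on the black rubber mat with all three knobs stem-up in its pockets, and lift the other tray off and lay it flat on the bare bench beside the mat. Leave everything else on the bench where it is.

Things in the scene. Friction and masses are not known exactly. Their poses are not given: they have to be found in the camera images.
- full: The tray that starts full, open side up: a hardwood block 112 mm long (its x), 52 mm wide (its y), 20 mm thick (its z), 110 g. Three pockets along x, 9 mm deep, floor 11 mm. Grip lugs 32 mm long in the middle of both long sides: 60 mm across them, full thickness. A tongue 24 mm wide (y), 5 mm thick, 6 mm high stands on each end of its rim. Origin: centre of underside; z out of the open side.
- full_mid (a point): Centre of the full tray, 10 mm above its underside; axes as the tray's. Laid face down on a flat surface this tray rests on its tongues, so its rim is 6 mm up.
- full_mouth (a point): Centre of the full tray's rim plane, 20 mm above its underside; axes as the tray's. It coincides with the empty tray's rim centre when the two are closed.
- empty: The tray that starts empty, face down (z down, its underside on top): same outline, size, lugs, pockets and weight, but each end of its rim has a notch, 27 mm wide, 6.5 mm long (x), 9 mm high, that takes the other tray's tongue with about 1.5 mm play; it fits either way round. Nothing latches the two: they come apart unless both are held. Origin: centre of underside; z out of the open side.
- empty_mid (a point): Centre of the empty tray, 10 mm from its underside; axes as the tray's (z out of the open side). Closed, rims touching, the pair is a block 112 x 52 x 40 mm, 60 mm across the lugs, with flush sides.
- empty_mouth (a point): Centre of the empty tray's rim plane, 20 mm from its underside; axes as the tray's. The closed pair stands stably on its 52 x 40 mm end, its centre 56 mm up; a grip across the lugs (60 mm) can hold both trays at once.
- mat_top (a point): Centre of the top face of a fixed black rubber mat, 130 mm (its x) by 170 mm (its y), 6 mm thick, flat on the bench near the middle; z up. Things may be stood on it.
- knob0_mid (a point): Turned wooden knob, 16 mm tall, 12 g, loose in a pocket of the full tray: a stem 18 mm across and a head 25 mm across. The point is its centre, half-way up; z points from stem to head (up at the start). It cannot turn over by itself inside the closed pair.
- knob1_mid (a point): Turned wooden knob, 16 mm tall, 12 g, loose in a pocket of the full tray: a stem 18 mm across and a head 25 mm across. The point is its centre, half-way up; z points from stem to head (up at the start). It cannot turn over by itself inside the closed pair.
- knob2_mid (a point): Turned wooden knob, 16 mm tall, 12 g, loose in a pocket of the full tray: a stem 18 mm across and a head 25 mm across. The point is its centre, half-way up; z points from stem to head (up at the start). It cannot turn over by itself inside the closed pair.
- sand_block: Bystander: cork sanding block with paper sole, 75 x 50 x 28 mm. Leave alone. Origin: on its axis, at the underside.
- offcut: Bystander: dark wood offcut, 90 x 50 x 22 mm. Leave alone. Origin: on its axis, at the underside.
- chisel: Bystander: slim handled hand tool, 200 mm long. Leave alone. Origin: on the tool, which lies along its x.
- hammer: Bystander: hammer, 280 mm long. Leave alone. Origin: on the tool, which lies along its x.
- glue: Bystander: white glue jar, 60 mm across, 100 mm tall. Leave alone. Origin: on its axis, at the underside.
- screw_cup: Bystander: steel cup, 76 mm across, 60 mm tall. Leave alone. Origin: on its axis, at the underside.
- wax_tin: Bystander: flat round steel tin, 84 mm across, 35 mm tall. Leave alone. Origin: on its axis, at the underside.
Mind the look-alikes: they are no part of the job. Leave any pink look-alike of the full alone. Of the things that look like the part that bears mat_top, take the one that is farthest to the robot's left at the start.

How it is judged:
By the outcome, as a careful person would: the job done as asked, in the order asked, and still so for the second after the job is handed in, with the robot touching nothing.
It also fails if it takes over 70 s, if anything falls off the work surface, if the arm or the gripper's body presses on something with over 40 N, if the wrist force passes 120 N, or if a joint passes its speed limit or range.

## Working session

There is one attempt and no reset: what is moved stays moved. The work goes in short steps, each a Python script; the robot and the scene stay as the last script left them, time stands still between calls to the robot, and variables do not carry over. Pictures are saved under pics/ and viewed, and the job is handed in when it is done.

```bash
ls; mkdir -p pics; python3 - <<'E'
from plant import bot
import cv2
for n in ["side","top","wrist"]:
    c=bot.get_calibration(n); print(n,{k:(v if not hasattr(v,'tolist') else v.tolist()) for k,v in c.items()})
    cv2.imwrite(f"pics/{n}0.png",bot.grab_frame(n)[:,:,::-1])
print(bot.read_state(), bot.hold_point_z)
E
```

```text
pics
side {'fx': 467.9789268132776, 'fy': 467.9789268132776, 'cx': 323.20671702517166, 'cy': 203.5481940899593, 'k1': 0.027166075415367127, 'xyz': [0.3503770277688751, -0.7761892328660992, 1.0465445823596196], 'rotation': [-140.66246873266581, -0.5184375282027397, -5.540543784437856]}
top {'fx': 482.0650668146072, 'fy': 482.0650668146072, 'cx': 328.17555854186264, 'cy': 200.71292989154796, 'k1': -0.03828480414902789, 'xyz': [0.20949286537462553, 0.03054524232552425, 1.4590253626470844], 'rotation': [-170.3072744242894, -0.0868969551743585, -91.43842797186446]}
wrist {'fx': 287.1273345115267, 'fy': 287.1273345115267, 'cx': 318.5555432151124, 'cy': 195.73555082544928, 'k1': -0.04745405429504835, 'xyz': [0.11368698869317027, 0.6181992711632708, 0.3741304491635935], 'rotation': [164.12324178607008, 0.09404614367724537, 73.23197242876407]}
{'time_s': 0.15, 'joints': array([-77.2467494 ,  29.90233095,  -2.07933949,  91.66434627,
         1.21437972,  58.50579463,  -6.46080319]), 'qvel': array([ 0.00896915, -0.02998894, -0.0622382 , -0.13378918, -0.04140989,
        0.03475185, -0.0121255 ]), 'joint_efforts': array([ 1.82344418e-03, -9.27388930e+01,  1.98056482e+00, -3.70061123e+01,
        1.80656224e-02,  6.36384779e-03, -4.36934977e-05]), 'eef_pos': array([0.18036388, 0.5981521 , 0.23085935]), 'orientation': array([-1.79949740e+02,  4.16756262e-03,  1.63224063e+02]), 'contact_force': array([-0.35661939,  0.32589488, -0.78536438]), 'moment': array([-0.01385172,  0.00495704,  0.02752667]), 'grip_width': 0.08528085721936571} 0.0187
```

View pics/top0.png

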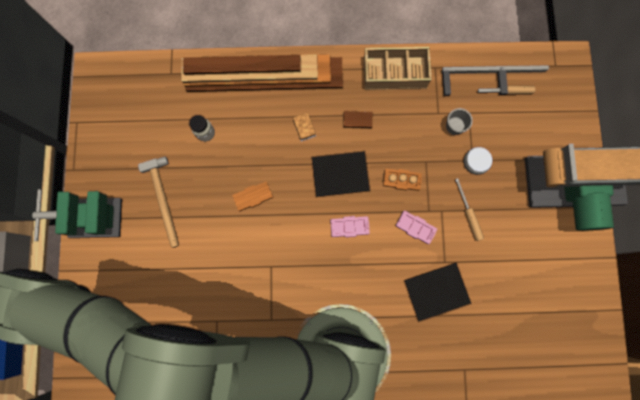

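View pics/side0.png

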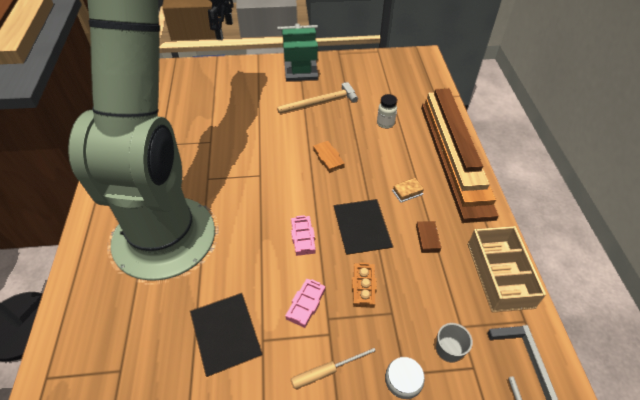

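Candidates: trays are orange-with-knobs at top (403,180), which is the full one, plain orange face-down at (252,195), the empty one, and pink look-alikes at (350,227) and (416,227), to be left alone. Mats are at (341,174) and (437,291); image left is +y, so (341,174) is the robot's leftmost and the one to use. I'll check with close crops and measure.

```bash
cat > h.py <<'E'
from plant import bot
import numpy as np, cv2
from scipy.spatial.transform import Rotation as R
def Rm(rpy): return R.from_euler('xyz',rpy,degrees=True).as_matrix()
def ray(c,px):
    p=np.atleast_2d(np.array(px,float)); d=np.stack([(p[:,0]-c['cx'])/c['fx'],(p[:,1]-c['cy'])/c['fy']],1)
    u=d.copy()
    for _ in range(20): u=d/(1+c['k1']*(u**2).sum(1,keepdims=True))
    v=np.c_[u,np.ones(len(u))]@Rm(c['rotation']).T
    return np.array(c['xyz']),v
def toplane(c,px,z):
    o,v=ray(c,px); return (o+v*((z-o[2])/v[:,2])[:,None])
def proj(c,P):
    P=np.atleast_2d(P); q=(P-np.array(c['xyz']))@Rm(c['rotation']); u=q[:,:2]/q[:,2:]
    u=u*(1+c['k1']*(u**2).sum(1,keepdims=True)); return u*[c['fx'],c['fy']]+[c['cx'],c['cy']]
E
python3 - <<'E'
from h import *
t=cv2.imread('pics/top0.png'); s=cv2.imread('pics/side0.png')
a=cv2.resize(t[140:240,220:440],None,fx=3.6,fy=3.6,interpolation=cv2.INTER_CUBIC)
cv2.imwrite('pics/ta.png',a)
cb=cv2.resize(s[120:320,290:440],None,fx=3,fy=3,interpolation=cv2.INTER_CUBIC); cv2.imwrite('pics/sa.png',cb)
ct=bot.get_calibration('top'); cs=bot.get_calibration('side')
for n,p,q,z in [('full',(403,180),(364,285),.02),('empty',(252,195),(328,155),.02),('mat',(341,174),(362,226),.006)]:
    print(n,toplane(ct,p,z),toplane(cs,q,z))
E
```

```text
full [[ 0.51363646 -0.20790218  0.02      ]] [[ 0.51647877 -0.20885733  0.02      ]]
empty [[0.47849099 0.25300242 0.02      ]] [[0.47443784 0.25266627 0.02      ]]
mat [[ 0.54020365 -0.01957303  0.006     ]] [[ 0.54129716 -0.0177895   0.006     ]]
```

View pics/ta.png

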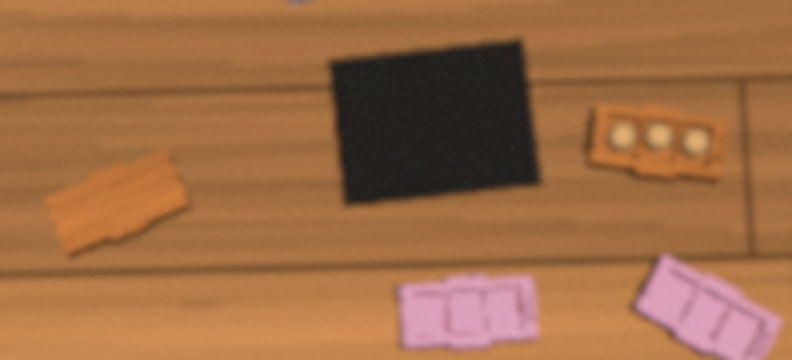

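View pics/sa.png

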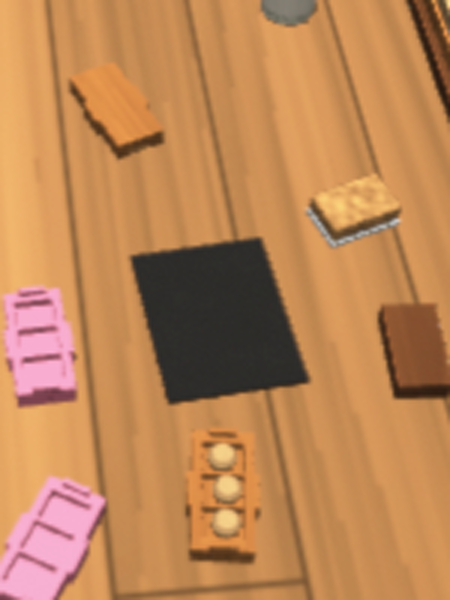

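```bash
cat >> h.py <<'E'
def tilt(yaw,a):
    return R.from_matrix(Rm([180,0,yaw])@R.from_euler('y',a,degrees=True).as_matrix())
def rpy(r): return r.as_euler('xyz',degrees=True)
E
python3 - <<'E'
from h import *
hz=bot.hold_point_z
for P in [(0.54,-0.02),(0.6,-0.02),(0.5,-0.02)]:
  for yaw in range(-180,180,30):
    row=[]
    for a in range(-75,91,15):
        r=tilt(yaw,a); z=r.as_matrix()[:,2]
        ok=''
        for h in (0.062,0.2):
            p=np.array([*P,h])+z*hz
            ok+= '1' if bot.ik(p,rpy(r)) is not None else '.'
        row.append(ok)
    print(P,yaw,' '.join(row))
E
```

```text
(0.54, -0.02) -180 .. .. .. 11 11 11 11 11 11 1. .. ..
(0.54, -0.02) -150 1. 11 11 11 11 11 11 11 11 11 .. ..
(0.54, -0.02) -120 11 11 11 11 11 11 11 11 11 11 11 11
(0.54, -0.02) -90 11 11 11 11 11 11 11 11 11 11 11 11
(0.54, -0.02) -60 11 11 11 11 11 11 11 11 11 11 11 11
(0.54, -0.02) -30 .. 11 11 11 11 11 11 11 11 .. 1. 1.
(0.54, -0.02) 0 .. 1. 11 11 11 11 11 1. .. .. .. ..
(0.54, -0.02) 30 .. 11 11 11 11 11 11 11 11 11 1. 1.
(0.54, -0.02) 60 11 11 11 11 11 11 11 11 11 11 11 11
(0.54, -0.02) 90 11 11 11 11 11 11 11 11 11 11 11 11
(0.54, -0.02) 120 11 11 11 11 11 11 11 11 11 11 11 11
(0.54, -0.02) 150 1. .. 11 11 11 11 11 11 11 11 .. ..
(0.6, -0.02) -180 1. 1. 11 11 11 11 11 11 11 .. .. ..
(0.6, -0.02) -150 11 11 11 11 11 11 11 11 11 1. .. ..
(0.6, -0.02) -120 11 11 11 11 11 11 11 11 11 11 11 11
(0.6, -0.02) -90 11 11 11 11 11 11 11 11 11 11 11 11
(0.6, -0.02) -60 11 11 11 11 11 11 11 11 11 11 11 11
(0.6, -0.02) -30 .. 1. 11 11 11 11 11 11 11 11 11 11
(0.6, -0.02) 0 .. .. 11 11 11 11 11 11 11 1. 1. 1.
(0.6, -0.02) 30 .. 1. 11 11 11 11 11 11 11 11 11 11
(0.6, -0.02) 60 11 11 11 11 11
[... 243 characters left out ...]
02) -150 1. .. .1 11 11 11 11 11 11 11 1. ..
(0.5, -0.02) -120 11 11 11 11 11 11 11 11 11 11 11 11
(0.5, -0.02) -90 11 11 11 11 11 11 11 11 11 11 11 11
(0.5, -0.02) -60 11 11 11 11 11 11 11 11 11 11 11 11
(0.5, -0.02) -30 1. 11 11 11 11 11 11 11 .. .. .. 1.
(0.5, -0.02) 0 .. 1. 11 11 11 11 .1 1. .. .. .. ..
(0.5, -0.02) 30 1. 11 11 11 11 11 11 11 .1 .. .. 1.
(0.5, -0.02) 60 11 11 11 11 11 11 11 11 11 11 11 11
(0.5, -0.02) 90 11 11 11 11 11 11 11 11 11 11 11 11
(0.5, -0.02) 120 11 11 11 11 11 11 11 11 11 11 11 11
(0.5, -0.02) 150 .. .. .. 11 11 11 11 11 11 11 1. ..<sys>:0: UserWarning: Gimbal lock detected. Setting third angle to zero since it is not possible to uniquely determine all angles.
```

```bash
python3 - <<'E'
from h import *
np.set_printoptions(precision=0,suppress=True)
hz=bot.hold_point_z
for yaws in [(-70,-97),(110,83)]:
    print(yaws, bot.ik([.476,.253,.15],[180,0,yaws[0]]), bot.ik([.515,-.208,.1],[180,0,yaws[1]]))
    for a in (-45,-30,0,30,45,60):
        r=tilt(yaws[1],a); z=r.as_matrix()[:,2]
        print(a,bot.ik(np.array([.54,-.02,.15])+z*hz,rpy(r)))
E
```

```text
(-70, -97) [ 13.  48. -73. 107.  51.  66. 121.] [ -25.   60.   70.  110.  -65.   63. -113.]
-45 [  -4.   46.   34.  109.  -70.   76. -114.]
-30 [ -18.   44.   46.  111.  -67.   69. -121.]
0 [ 43.  51. -73. 107.  54.  66. 122.]
30 [-14.  36.  -7. 106.  36.  60. 128.]
45 [-19.  42.  -9. 102.  45.  73. 118.]
60 [-21.  50. -11.  99.  51.  86. 111.]
(110, 83) [-45.  29.  15. 110. -11.  43.  -4.] [-10.  40.  37. 110. -36.  42.  42.]
-45 [-50.  50.  40. 104.  13.  54. -34.]
-30 [-43.  42.  35. 107.   8.  48. -26.]
0 [-24.  33.  28. 111. -23.  42.  10.]
30 [  5.  35.   9. 110. -48.  51.  43.]
45 [ 22.  40.  -5. 108. -52.  56.  50.]
60 [ 29.  47.  -8. 105. -57.  66.  59.]
```

```bash
python3 - <<'E'
from h import *
bot.move_to([.476,.253,.14],[180,0,110])
s=bot.read_state(); c=bot.get_calibration('wrist'); im=bot.grab_frame('wrist')
import pickle; pickle.dump((im,c,s),open('w1.pkl','wb'))
cv2.imwrite('pics/w1.png',im[:,:,::-1]); print(s['time_s'],s['eef_pos'],s['orientation'],s['joints'])
print(c['xyz'],c['rotation'])
E
```

```text
1.8417 [0.47560584 0.25441747 0.1401095 ] [ 1.79985447e+02 -3.68724504e-02  1.10139077e+02] [-44.85031911  29.93684945  14.23946733 110.01045354 -10.76878043
  41.30172249  -4.17976546]
[0.45126291 0.31914007 0.28349617] [ 1.64159992e+02 -4.42231702e-02  2.01467308e+01]
```

View pics/w1.png

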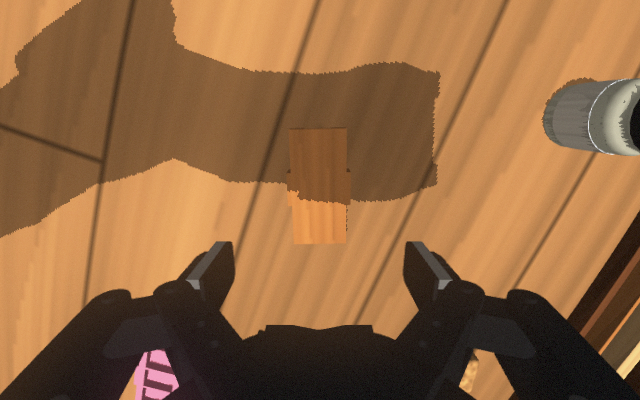

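```bash
python3 - <<'E'
from h import *
import pickle
im,c,s=pickle.load(open('w1.pkl','rb'))
cv2.imwrite('pics/w1z.png',cv2.resize(im[115:255,265:375,::-1],None,fx=4,fy=4,interpolation=cv2.INTER_CUBIC))
print(toplane(c,[(289,128),(347,127),(293,243),(347,243),(318,128),(319.5,243)],.02))
E
```

```text
[[0.43057657 0.29917207 0.02      ]
 [0.47908268 0.31789808 0.02      ]
 [0.47011464 0.1939749  0.02      ]
 [0.52094409 0.21259693 0.02      ]
 [0.45499975 0.3080992  0.02      ]
 [0.49504758 0.20313266 0.02      ]]
```

View pics/w1z.png

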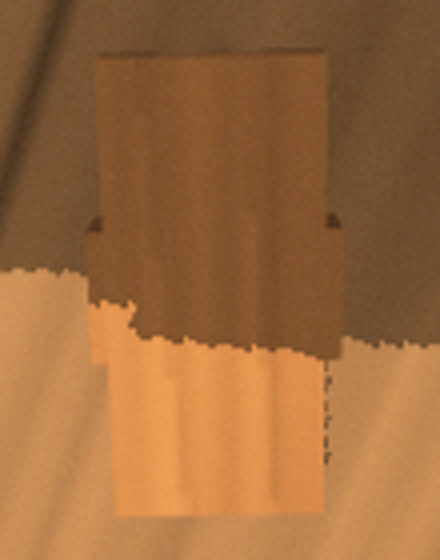

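```bash
python3 - <<'E'
from h import *
import pickle
im,c,s=pickle.load(open('w1.pkl','rb'))
f=lambda p:[(x/4+265-.4,y/4+115-.4) for x,y in p]
P=toplane(c,f([(97,58),(327,55),(117,515),(324,514)]),.02)[:,:2]
L=toplane(c,f([(87,232),(341,228),(90,362),(342,358)]),.02)[:,:2]
print(P,L,'len',np.linalg.norm(P[0]-P[2]),np.linalg.norm(P[1]-P[3]),'wid',np.linalg.norm(P[0]-P[1]),np.linalg.norm(P[2]-P[3]),'lug',np.linalg.norm(L[0]-L[1]),np.linalg.norm(L[2]-L[3]))
print('c',P.mean(0),L.mean(0))
d=(P[0]+P[1]-P[2]-P[3]); print('yaw',np.degrees(np.arctan2(d[1],d[0])))
E
```

```text
[[0.43075952 0.29820973]
 [0.47897093 0.31659359]
 [0.47103793 0.19390597]
 [0.51966461 0.21201378]] [[0.44125045 0.2597493 ]
 [0.49654641 0.28103558]
 [0.45198228 0.22978944]
 [0.50859351 0.25161844]] len 0.1118106676956846 0.11221813574914659 wid 0.05159754165717907 0.05188878564445405 lug 0.059251567381310696 0.06067402107965561
c [0.47510825 0.25518077] [0.47459316 0.25554819]
yaw 111.18843545994383
```

Estimates match the true sizes within 0.5 mm. I'll view the full tray from the same relative pose next, so that calibration errors cancel.

```bash
python3 - <<'E'
from h import *
bot.move_to([.515,-.208,.14],[180,0,83])
s=bot.read_state(); c=bot.get_calibration('wrist'); im=bot.grab_frame('wrist')
import pickle; pickle.dump((im,c,s),open('w2.pkl','wb'))
cv2.imwrite('pics/w2.png',im[:,:,::-1]); print(s['time_s'],s['eef_pos'],s['orientation'],s['joints'])
cv2.imwrite('pics/w2z.png',cv2.resize(im[115:255,245:395,::-1],None,fx=4,fy=4,interpolation=cv2.INTER_CUBIC))
E
```

```text
3.5833 [ 0.51551213 -0.20666869  0.13992357] [-1.79999860e+02 -3.33994554e-02  8.31143318e+01] [-4.66208559e-02  3.23393979e+01  2.21518616e+01  1.07906485e+02
 -1.72434622e+01  4.30250523e+01  2.48350655e+01]
```

View pics/w2.png

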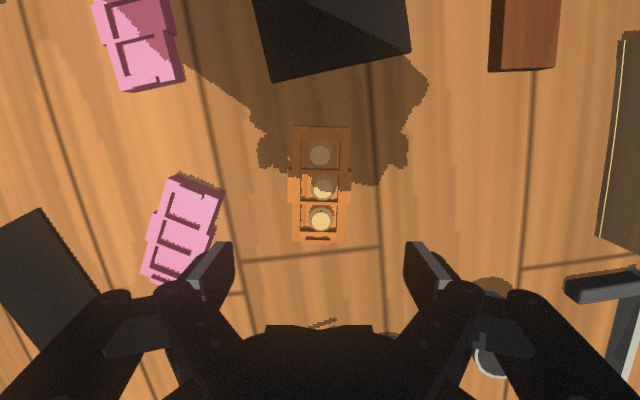

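View pics/w2z.png

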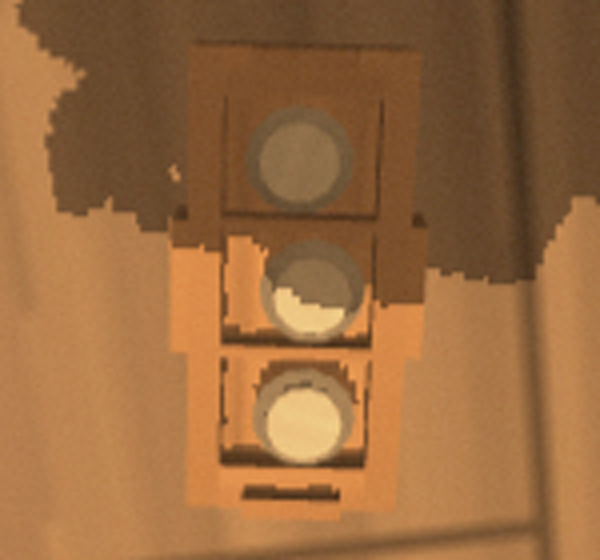

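```bash
python3 - <<'E'
from h import *
import pickle
im,c,s=pickle.load(open('w2.pkl','rb'))
f=lambda p:[(x/4+245-.4,y/4+115-.4) for x,y in p]
P=toplane(c,f([(191,46),(422,48),(187,505),(395,511)]),.02)[:,:2]
L=toplane(c,f([(172,222),(427,228),(169,351),(423,358)]),.02)[:,:2]
print(P,L,'len',np.linalg.norm(P[0]-P[2]),np.linalg.norm(P[1]-P[3]),'wid',np.linalg.norm(P[0]-P[1]),np.linalg.norm(P[2]-P[3]),'lug',np.linalg.norm(L[0]-L[1]),np.linalg.norm(L[2]-L[3]))
print('c',P.mean(0),L.mean(0))
d=(P[0]+P[1]-P[2]-P[3]); print('yaw',np.degrees(np.arctan2(d[1],d[0])))
d=(L[1]+L[3]-L[0]-L[2]); print('yaw',np.degrees(np.arctan2(d[1],d[0]))+90)
E
```

```text
[[ 0.49901583 -0.14522285]
 [ 0.55026968 -0.15183412]
 [ 0.48194317 -0.25556053]
 [ 0.53336958 -0.26343083]] [[ 0.48891232 -0.18424113]
 [ 0.5476771  -0.19276439]
 [ 0.48353332 -0.21520823]
 [ 0.54389477 -0.22427881]] len 0.11165070682528219 0.11286911560745094 wid 0.05167848839885183 0.05202515648871794 lug 0.059379670938771334 0.061039174781026224
c [ 0.51614956 -0.20401208] [ 0.51600438 -0.20412314]
yaw 81.29696628744415
yaw 81.59867387890542
```

```bash
python3 - <<'E'
from h import *
np.set_printoptions(precision=4,suppress=True)
def st(t):
    s=bot.read_state(); print(t,round(s['time_s'],2),s['eef_pos'],s['orientation'],'w',round(s['grip_width'],4),'F',s['contact_force'])
o=[180,0,81.4]
bot.move_to([.5161,-.2040,.06],o)
bot.servo_line([.5161,-.2040,.002],o); st('down')
bot.move_gripper(.05,20); st('closed')
bot.move_gripper(.085); st('open')
bot.servo_line([.5161,-.2040,.12],v=.3)
bot.move_to([.4749,.2553,.06],[180,0,111.2])
bot.servo_line([.4749,.2553,.001],[180,0,111.2]); st('e down')
bot.move_gripper(.05,50); st('e closed')
bot.servo_line([.4749,.2553,.10],v=.2); st('lift')
c=bot.get_calibration('wrist'); im=bot.grab_frame('wrist')
cv2.imwrite('pics/w3.png',im[:,:,::-1])
E
```

```text
down 4.58 [ 0.5168 -0.2044  0.0033] [179.9207   0.0149  81.3936] w 0.0855 F [ 0.2397 -0.5595  0.8059]
closed 4.93 [ 0.5168 -0.2042  0.0032] [179.8991   0.0056  81.4006] w 0.0593 F [-1.501   1.2534 11.4644]
open 5.32 [ 0.5161 -0.204   0.0021] [179.9958   0.0003  81.3989] w 0.0849 F [ 0.0219 -0.0116  0.3558]
e down 8.1 [0.4753 0.2548 0.0013] [-179.9967    0.0144  111.1432] w 0.085 F [0.9864 0.9429 0.2549]
e closed 8.48 [0.4754 0.2555 0.0022] [179.9144  -0.022  111.1933] w 0.0587 F [-2.2183 -2.0294 12.5383]
lift 9.12 [0.4745 0.2554 0.0995] [-179.988    -0.0088  111.2213] w 0.0587 F [-0.0667 -0.0801 -0.7229]
```

View pics/w3.png

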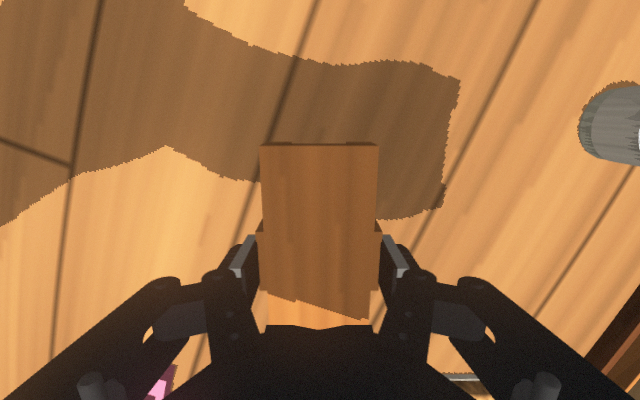

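```bash
cat >> h.py <<'E'
np.set_printoptions(precision=4,suppress=True)
def st(t):
    s=bot.read_state(); print(t,round(s['time_s'],2),s['eef_pos'],s['orientation'],'w',round(s['grip_width'],4),'F',s['contact_force'],'M',s['moment']); return s
def pic(n,name):
    im=bot.grab_frame(n); cv2.imwrite(f'pics/{name}.png',im[:,:,::-1]); return im
E
python3 - <<'E'
from h import *
o=[180,0,81.4]
bot.move_to([.5167,-.2041,.08],o)
bot.servo_line([.5167,-.2041,.034],o,v=.1); bot.wait(.3); st('pre')
pic('wrist','w4')
for z in (.031,.029,.027,.025,.0235):
    bot.servo_line([.5167,-.2041,z],o,v=.04); s=st(z)
    if s['contact_force'][2]>8: break
pic('wrist','w5')
E
```

```text
pre 11.78 [ 0.5169 -0.2041  0.0344] [179.9601   0.0013  81.4017] w 0.0589 F [-0.6199  0.004  -1.5032] M [ 0.0106 -0.0066 -0.0626]
0.031 12.07 [ 0.5166 -0.204   0.0308] [-179.9811   -0.0036   81.4001] w 0.0588 F [ 0.6313  0.1345 -1.0229] M [ 0.004  -0.0002 -0.0118]
0.029 12.32 [ 0.5166 -0.2041  0.0289] [-179.9868   -0.0007   81.4003] w 0.059 F [ 0.0816 -0.2889 -0.3006] M [ 0.0223  0.0176 -0.0214]
0.027 12.57 [ 0.5166 -0.2041  0.0269] [-179.9892   -0.0008   81.3991] w 0.059 F [-0.7815  0.4165 -1.0715] M [-0.022  -0.0223 -0.0674]
0.025 12.82 [ 0.5166 -0.2041  0.0249] [-179.9903   -0.0016   81.3967] w 0.0585 F [-0.3799 -0.1358 -1.5457] M [ 0.0034 -0.0143 -0.0375]
0.0235 13.07 [ 0.5167 -0.2041  0.0234] [-179.9946    0.0003   81.401 ] w 0.0588 F [ 0.1031 -0.2017 -0.0353] M [ 0.0218  0.0046 -0.0303]
```

View pics/w5.png

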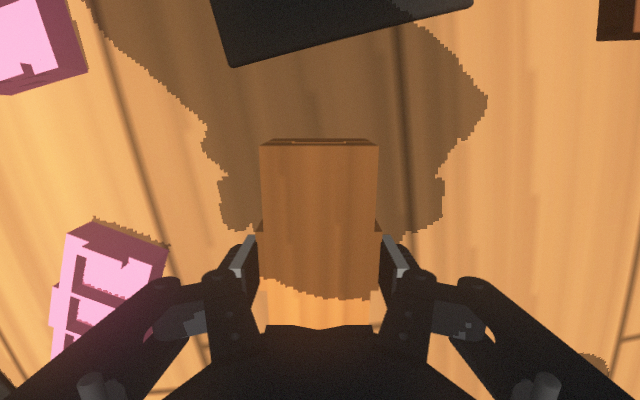

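```bash
python3 - <<'E'
from h import *
o=[180,0,81.4]
bot.servo_line([.5167,-.2041,.0205],o,v=.04); st('seat')
bot.move_gripper(.085); st('open')
bot.servo_line([.5167,-.2041,.075],o,v=.3)
pic('side','s6')
C=np.array([.5167,-.2041,.020]); r=tilt(81.4,-35); z=r.as_matrix()[:,2]
print(bot.ik(C+z*(.016-.05),rpy(r)),bot.ik(C+z*.016,rpy(r)), bot.read_state()['joints'])
im=cv2.imread('pics/s6.png'); cv2.imwrite('pics/s6z.png',cv2.resize(im[200:340,280:440],None,fx=4,fy=4,interpolation=cv2.INTER_CUBIC))
E
```

```text
seat 13.38 [ 0.5169 -0.2043  0.0214] [179.9517  -0.0108  81.3805] w 0.0584 F [-3.6084  1.672  21.1519] M [ 0.3785  1.4553 -0.0491]
open 13.76 [ 0.5167 -0.2041  0.0204] [-179.992    -0.0016   81.3987] w 0.0851 F [-0.5276 -0.6557 -0.5077] M [-0.0203 -0.0114  0.0106]
[-36.0337  56.3551  44.7365 112.7309  -3.8315  29.486   -9.4719] [-32.3568  60.6821  43.1503 112.9559  -6.5591  24.0459  -7.0416] [  1.0541  38.1949  20.3523 109.8574 -21.6671  35.6668  26.6072]
```

View pics/s6z.png

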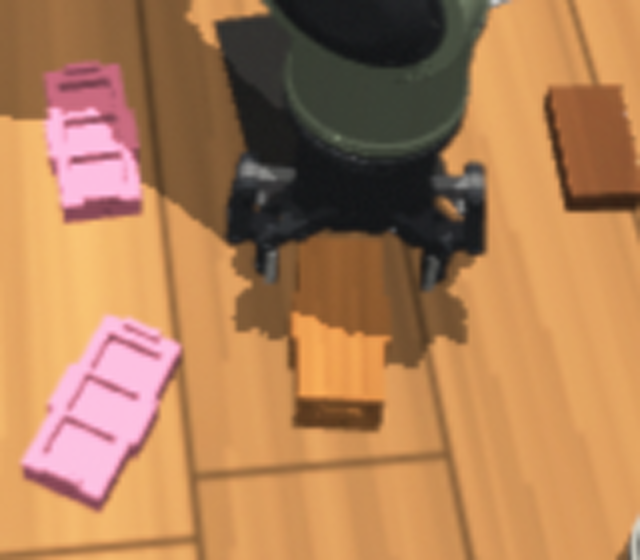

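```bash
python3 - <<'E'
from h import *
C=np.array([.5167,-.2041,.020]); r=tilt(81.4,-35); z=r.as_matrix()[:,2]
bot.servo_line([.5167,-.2041,.11],v=.3)
bot.move_to(C+z*(.016-.09),rpy(r)); st('pre')
bot.servo_line(C+z*.016,v=.15); bot.wait(.15);st('at')
bot.move_gripper(.05,90); s=st('grip')
pic('side','s7');pic('wrist','w7')
im=cv2.imread('pics/s7.png'); cv2.imwrite('pics/s7z.png',cv2.resize(im[200:340,280:440],None,fx=4,fy=4,interpolation=cv2.INTER_CUBIC))
E
```

```text
pre 15.43 [ 0.5225 -0.163   0.0804] [-179.9331   34.9711   81.3527] w 0.0855 F [-0.4744 -0.512  -0.2477] M [ 0.5832 -0.1274 -0.0193]
at 16.33 [ 0.516  -0.2126  0.0075] [179.9231  34.9598  81.395 ] w 0.0853 F [0.4753 0.1101 0.235 ] M [ 0.6191 -0.0921 -0.0638]
grip 16.72 [ 0.5156 -0.2126  0.0074] [179.9755  34.981   81.4071] w 0.0591 F [-2.5892  9.1091 14.3649] M [ 0.3866  0.5756 -0.4398]
```

View pics/s7z.png

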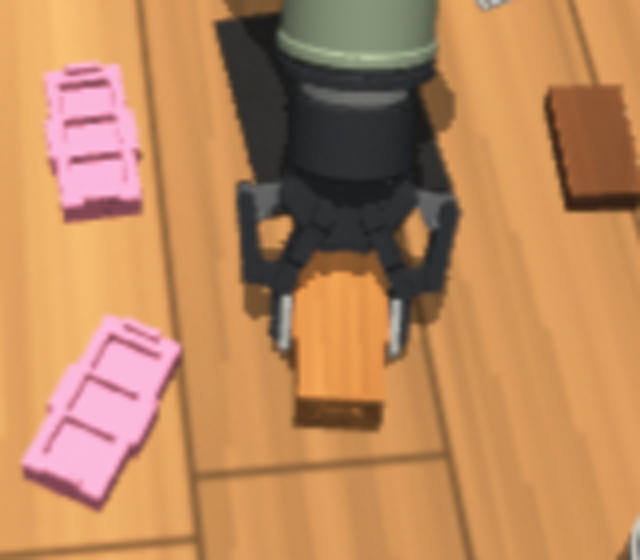

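View pics/w7.png

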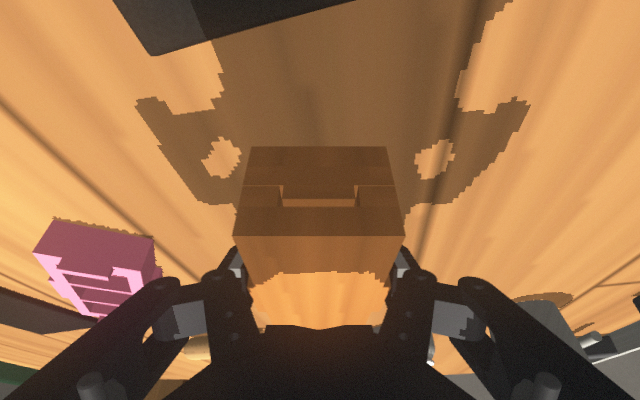

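```bash
python3 - <<'E'
from h import *
s=bot.read_state(); p=s['eef_pos']
bot.servo_line([p[0],p[1],.10],v=.12); st('lift')
pic('wrist','w8');pic('side','s8')
r=tilt(93,55); print(bot.ik([.541,-.0187,.15],rpy(r)), s['joints'])
r=tilt(93,10); print(bot.ik([.541,-.0187,.15],rpy(r)))
im=cv2.imread('pics/s8.png'); cv2.imwrite('pics/s8z.png',cv2.resize(im[170:310,280:440],None,fx=4,fy=4,interpolation=cv2.INTER_CUBIC))
E
```

```text
lift 17.74 [ 0.5153 -0.2124  0.0994] [-179.9487   35.0007   81.4375] w 0.0595 F [ 0.0994 -0.0355 -2.0081] M [ 0.8842 -0.1296  0.0139]
[ 16.9674  46.9355   7.4428  99.3422 -54.4054  77.2049  60.9973] [-30.9609  59.2401  40.6569 112.8928  -0.2251  24.205  -12.8633]
[-10.3613  30.5708  16.6939 108.4236 -25.7419  46.366   25.8215]
```

View pics/w8.png

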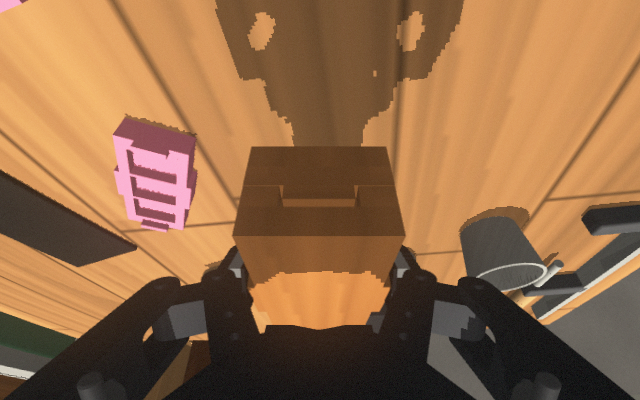

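View pics/s8z.png

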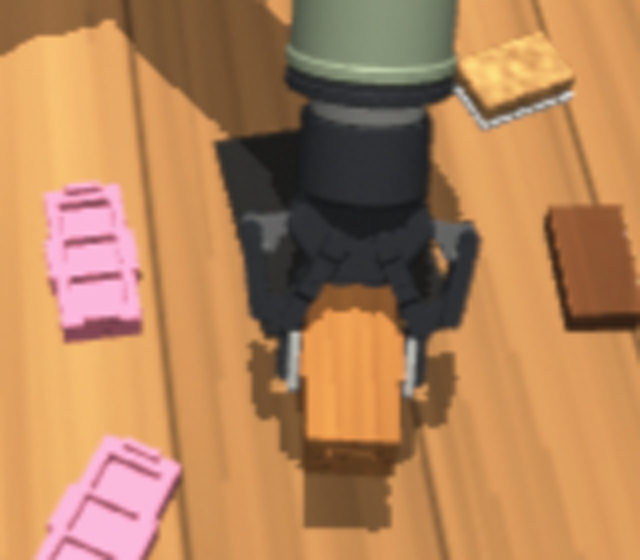

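```bash
python3 - <<'E'
from h import *
# block centre in tool frame at grip: C0 vs tcp at grip
r0=tilt(81.4,-35); Ct=r0.as_matrix().T@(np.array([.5164,-.2041,.020])-np.array([.5156,-.2126,.0074])); print(Ct)
r=tilt(93,55); M=np.array([.541,-.0187,0]); 
tgt=lambda h: M+[0,0,h]-r.as_matrix()@Ct
r1=tilt(87,10); bot.move_to(np.array([.53,-.11,.20])-r1.as_matrix()@Ct,rpy(r1))
bot.move_to(tgt(.12),rpy(r)); st('above')
bot.servo_line(tgt(.070),v=.12); bot.wait(.15); s=st('7')
pic('side','s9');pic('wrist','w9')
im=cv2.imread('pics/s9.png'); cv2.imwrite('pics/s9z.png',cv2.resize(im[120:260,280:440],None,fx=4,fy=4,interpolation=cv2.INTER_CUBIC))
E
```

```text
[-0.0002 -0.0005 -0.0152]
above 19.45 [ 0.5403 -0.0055  0.1104] [-179.7019  -54.8327   92.857 ] w 0.0592 F [ 0.4801 -0.2933 -2.2818] M [-1.2196 -0.0699 -0.0229]
7 20.17 [ 0.5412 -0.0062  0.0623] [179.8879 -54.9585  93.1034] w 0.0586 F [-0.7074  0.3149 -2.5441] M [-1.3198 -0.0649 -0.0189]
```

View pics/s9z.png

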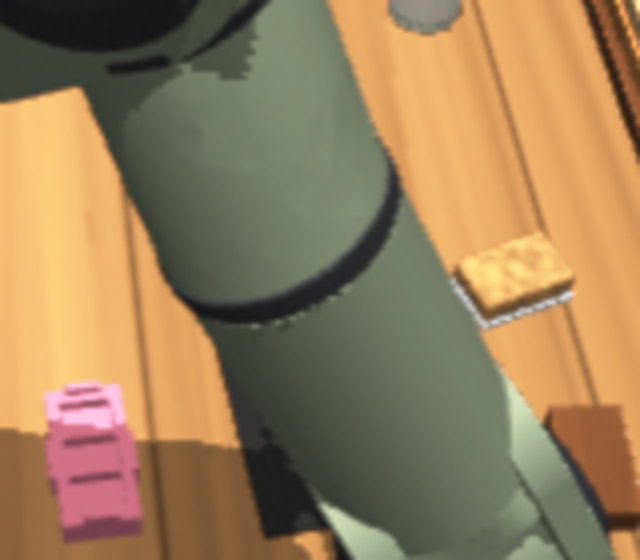

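View pics/w9.png

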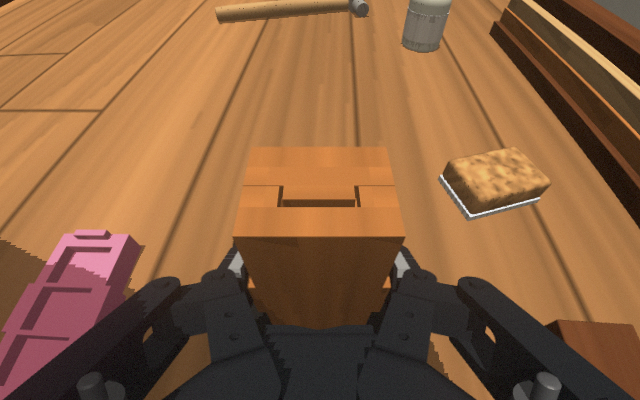

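```bash
python3 - <<'E'
from h import *
p=bot.read_state()['eef_pos']; base=np.array([.5412,-.0060,.0623])
for dz in (.004,.006,.0075,.009,.0105):
    bot.servo_line(base-[0,0,dz],v=.04); s=st(dz)
    if s['contact_force'][2]>4: break
bot.wait(.1)
bot.move_gripper(.085); st('open')
r=tilt(93,55); z=r.as_matrix()[:,2]
bot.servo_line(s['eef_pos']-z*.12,v=.3); st('back')
pic('wrist','w10'); pic('side','s10'); pic('top','t10')
import pickle; 
E
```

```text
0.004 20.52 [ 0.5411 -0.006   0.0582] [-179.9837  -55.0039   92.9845] w 0.0589 F [-0.0594 -0.4944 -2.2413] M [-1.2872 -0.0236  0.0019]
0.006 20.77 [ 0.5411 -0.006   0.0561] [-179.9731  -55.0056   92.976 ] w 0.0586 F [-0.4895  0.7401 -2.8218] M [-1.2539 -0.0578  0.0146]
0.0075 21.02 [ 0.5411 -0.006   0.0547] [-179.9847  -55.0046   92.9861] w 0.059 F [ 0.7736  0.6891 -2.2069] M [-1.2772 -0.0242  0.0061]
0.009 21.27 [ 0.5413 -0.0059  0.0534] [179.9706 -55.0155  93.0277] w 0.0587 F [0.1365 0.6611 0.198 ] M [-0.759  -0.1206 -0.0388]
0.0105 21.52 [ 0.5413 -0.0057  0.0534] [179.9197 -55.1361  93.0894] w 0.0592 F [-4.6565 -4.3919 21.1176] M [1.7529 0.8204 0.6682]
open 22.0 [ 0.5412 -0.006   0.0517] [-179.9851  -54.9985   92.9891] w 0.0848 F [-0.1223  0.1344 -0.7041] M [-0.7979 -0.0774  0.0154]
back 22.55 [ 0.5465 -0.1043  0.1224] [179.9603 -54.9815  92.9942] w 0.0849 F [ 0.6194  0.196  -0.2558] M [-0.8866 -0.0418 -0.003 ]
```

View pics/w10.png

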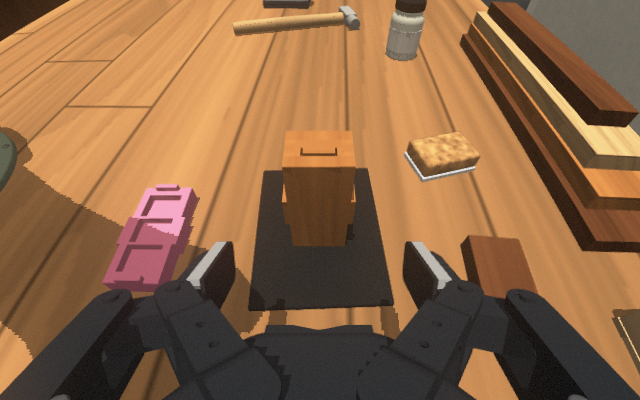

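View pics/t10.png

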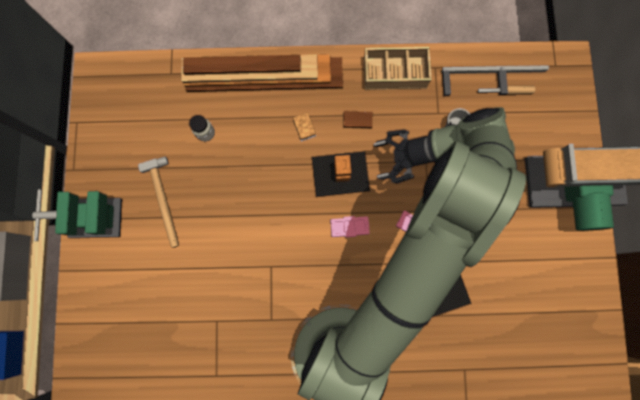

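```bash
python3 - <<'E'
from h import *
C=np.array([.5418,-.0184,.062]); r=tilt(93,-45); z=r.as_matrix()[:,2]
p=bot.read_state()['eef_pos']
bot.servo_line(p+[0,-.02,.10],v=.35)
r1=tilt(93,5)
bot.move_to([.541,-.02,.22],rpy(r1))
print(bot.ik(C+z*(.016-.12),rpy(r)),bot.ik(C+z*.016,rpy(r)),bot.read_state()['joints'])
bot.move_to(C+z*(.016-.12),rpy(r)); st('pre')
pic('wrist','w11')
E
```

```text
[-54.0767  46.9381  29.9354 104.1399  22.1235  56.6602 -41.5905] [-49.1633  55.6896  32.9661 109.2379  22.4359  40.8281 -41.2776] [-11.2141  24.0652  13.6705 105.2352 -13.3075  52.5684  12.5016]
pre 25.37 [0.538  0.0534 0.1358] [-179.9546   44.9717   92.8574] w 0.0851 F [ 0.2246 -0.339   0.557 ] M [0.7049 0.0727 0.0166]
```

View pics/w11.png

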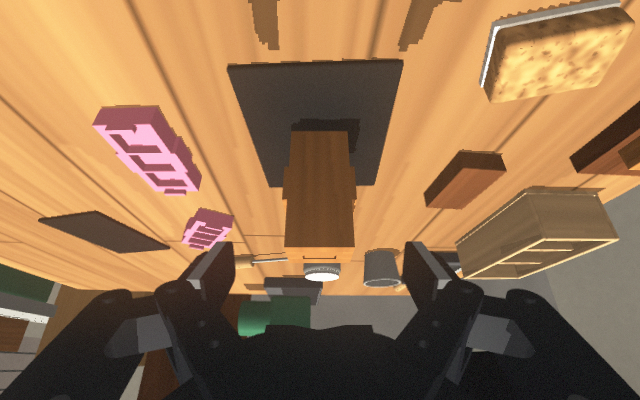

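```bash
python3 - <<'E'
from h import *
C=np.array([.5418,-.0184,.062]); r=tilt(93,-45); z=r.as_matrix()[:,2]
bot.servo_line(C+z*.016,v=.15); bot.wait(.1); st('at')
bot.move_gripper(.05,90); s=st('grip')
p=s['eef_pos']
bot.servo_line(p+[0,0,.06],v=.12); st('lift')
pic('wrist','w12')
Ct=r.as_matrix().T@(C-p); Ct[1]=0; print(Ct)
r2=tilt(93,45); print(bot.ik(C+[0,0,.1]-r2.as_matrix()@Ct,rpy(r2)))
print(bot.ik(np.array([.541,-.0187,.028])-r2.as_matrix()@Ct,rpy(r2)))
np.save('Ct.npy',Ct)
E
```

```text
at 26.47 [ 0.5428 -0.0289  0.0511] [179.9323  44.9488  92.9993] w 0.0851 F [ 0.5035 -0.4842 -0.0202] M [0.7216 0.0031 0.047 ]
grip 26.83 [ 0.5427 -0.0294  0.0512] [179.9531  45.0032  92.987 ] w 0.0582 F [-0.9061  3.0071  8.1063] M [ 0.1616  0.2158 -0.159 ]
lift 27.49 [ 0.5425 -0.0291  0.1107] [-179.9747   44.976    93.036 ] w 0.0592 F [ 0.4242  0.2936 -2.9144] M [1.1235 0.072  0.0382]
[ 0.0002  0.     -0.0154]
[ 14.6886  41.2517   4.4836 102.2882 -49.0057  67.1288  54.0582]
[ 41.8459  58.793  -35.8649 100.6796 -16.8183  44.6472  33.4745]
```

View pics/w12.png

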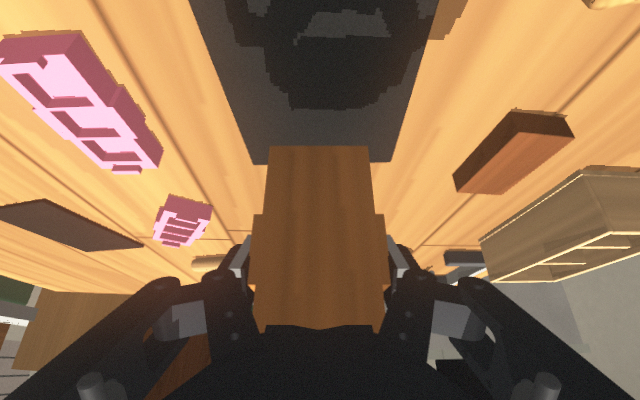

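```bash
python3 - <<'E'
from h import *
Ct=np.load('Ct.npy'); M=np.array([.541,-.0187,0])
r1=tilt(93,0); bot.move_to(M+[0,0,.17]-r1.as_matrix()@Ct,rpy(r1))
r=tilt(93,45); T=lambda h:M+[0,0,h]-r.as_matrix()@Ct
bot.move_to(T(.11),rpy(r)); st('rot')
bot.servo_line(T(.040),v=.12); bot.wait(.1); st('40')
pic('wrist','w13'); pic('side','s13')
print(bot.read_state()['joints'])
E
```

```text
rot 29.62 [ 0.5402 -0.0068  0.0988] [-179.9134  -44.9372   93.0753] w 0.0584 F [ 0.1376  0.0737 -2.1457] M [-1.0259 -0.0665 -0.031 ]
40 30.45 [ 0.5409 -0.008   0.0297] [179.9132 -44.9706  93.0676] w 0.0586 F [ 0.6116 -0.3933 -3.3507] M [-1.1067 -0.0623  0.0148]
[ 28.6703  53.1538 -15.8707 101.6196 -38.6527  50.9168  51.4755]
```

View pics/w13.png

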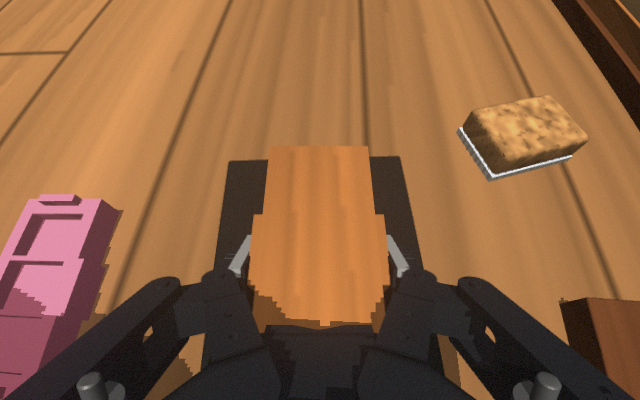

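View pics/s13.png

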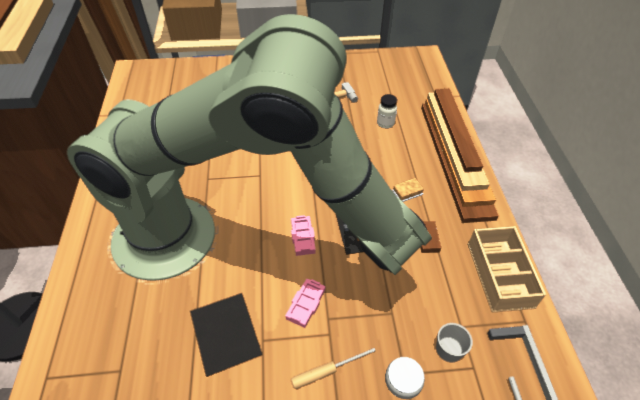

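```bash
python3 - <<'E'
from h import *
Ct=np.load('Ct.npy'); M=np.array([.541,-.0187,0])
r=tilt(93,45); T=lambda h:M+[0,0,h]-r.as_matrix()@Ct
for h in (.031,.028,.0265,.0255,.0245):
    bot.servo_line(T(h),v=.05); s=st(h)
    if s['contact_force'][2]>3: break
bot.move_gripper(.085); st('open')
z=r.as_matrix()[:,2]; p=bot.read_state()['eef_pos']
bot.servo_line(p-z*.09,v=.25)
pic('wrist','w14')
E
```

```text
0.031 30.88 [ 0.5402 -0.0079  0.0196] [-179.9521  -45.0172   92.9656] w 0.0588 F [-0.1257  0.0294 -2.1443] M [-1.0998 -0.0603  0.0286]
0.028 31.13 [ 0.5404 -0.0079  0.0168] [-179.9838  -45.0073   92.985 ] w 0.0587 F [-0.4819  0.3674 -1.7888] M [-1.1106 -0.0698 -0.0046]
0.0265 31.38 [ 0.5406 -0.0079  0.0159] [179.9733 -45.0218  93.0156] w 0.0587 F [-1.5256 -2.2122  4.5017] M [-0.3336  0.2602  0.1592]
open 31.77 [ 0.5404 -0.0079  0.0155] [-179.9986  -44.9997   93.0018] w 0.0851 F [ 0.0249 -0.1218 -0.0011] M [-0.7171 -0.0627 -0.0042]
```

View pics/w14.png

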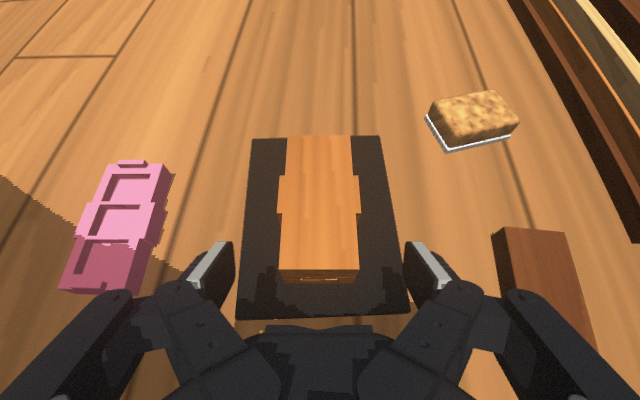

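```bash
python3 - <<'E'
from h import *
p=bot.read_state()['eef_pos']; M=[.541,-.0187]; o=[180,0,93]
bot.servo_line(p+[0,0,.06],v=.3)
bot.move_to([*M,.11],o)
bot.servo_line([*M,.0275],o,v=.15); bot.wait(.15); st('at')
bot.move_gripper(.05,35); s=st('grip')
p=s['eef_pos']
bot.servo_line([p[0],p[1],.0275],v=.05)
bot.servo_line([p[0],p[1],.040],v=.03); st('up')
bot.servo_line([p[0],p[1],.12],v=.12); st('lift')
pic('wrist','w15'); pic('side','s15')
print(bot.ik([.52,.17,.1],o),bot.read_state()['joints'])
im=cv2.imread('pics/s15.png'); cv2.imwrite('pics/s15z.png',cv2.resize(im[140:300,280:440],None,fx=3.7,fy=3.7,interpolation=cv2.INTER_CUBIC))
E
```

```text
at 34.67 [ 0.5416 -0.0188  0.0285] [179.9122  -0.0039  92.9861] w 0.0848 F [ 0.2154 -0.7346  0.4255] M [-0.0323 -0.0066  0.0197]
grip 35.02 [ 0.5413 -0.0186  0.0282] [179.9589  -0.0047  93.008 ] w 0.0591 F [-2.1038 -0.2878 10.9141] M [0.0739 0.5001 0.0286]
up 35.84 [ 0.5413 -0.0186  0.0401] [179.9916  -0.0014  93.0031] w 0.0594 F [ 0.0376  0.2365 -1.7386] M [-0.0323  0.0122 -0.0802]
lift 36.66 [ 0.5409 -0.0186  0.1194] [-179.9565   -0.0028   93.0058] w 0.0593 F [-0.0605  0.294  -2.2   ] M [-0.0567  0.0229  0.0246]
[-31.3505  33.744    9.7273 110.0771  -8.9928  36.9007 -13.0253] [-11.4479  31.574    9.7849 110.2872  -8.1451  38.8739   6.2792]
```

View pics/w15.png

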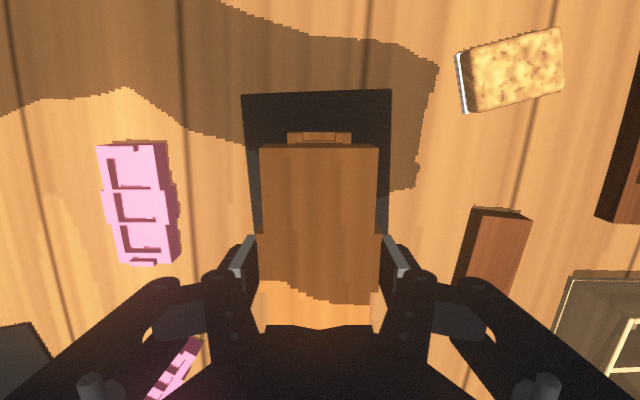

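View pics/s15z.png

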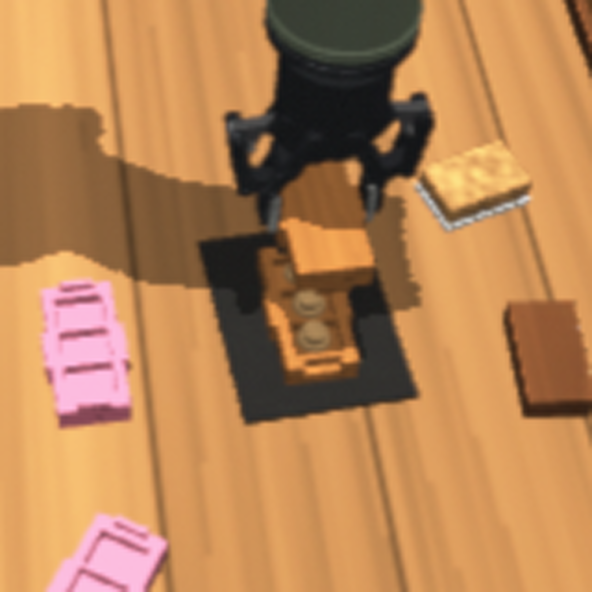

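```bash
python3 - <<'E'
from h import *
o=[180,0,93]; x,y=.51,.175
bot.move_to([x,y,.12],o)
bot.servo_line([x,y,.018],v=.15); bot.wait(.1)
for h in (.012,.0095,.0085,.0075,.0065,.0055):
    bot.servo_line([x,y,h],v=.05); s=st(h)
    if s['contact_force'][2]>2: break
bot.move_gripper(.085); st('open')
bot.servo_line([x,y,.12],v=.25)
bot.move_to([.42,.30,.25],[180,0,110]); st('away')
pic('top','t16');pic('side','s16')
im=cv2.imread('pics/t16.png'); cv2.imwrite('pics/t16z.png',cv2.resize(im[100:250,230:450],None,fx=3.6,fy=3.6,interpolation=cv2.INTER_CUBIC))
im=cv2.imread('pics/s16.png'); cv2.imwrite('pics/s16z.png',cv2.resize(im[140:290,270:430],None,fx=4,fy=4,interpolation=cv2.INTER_CUBIC))
E
```

```text
0.012 38.76 [0.5099 0.175  0.0119] [-179.9879    0.001    93.0027] w 0.0589 F [ 0.0314  0.1164 -1.2263] M [-0.0503  0.0294 -0.035 ]
0.0095 39.01 [0.5099 0.175  0.0094] [-179.9895    0.0032   92.9974] w 0.0591 F [ 0.1848  0.071  -0.8456] M [-0.011  -0.016   0.0373]
0.0085 39.26 [0.51   0.175  0.0085] [-179.9964    0.       92.9988] w 0.059 F [-0.7801  0.0692 -0.8248] M [-0.0041 -0.0174 -0.0259]
0.0075 39.51 [0.5101 0.175  0.0081] [179.9867  -0.0133  92.9959] w 0.0591 F [-4.0146 -1.7891 15.5677] M [-0.2598  0.9321 -0.0095]
open 39.89 [0.51   0.175  0.0074] [-179.9979    0.0014   93.0003] w 0.085 F [0.3889 0.3829 0.6384] M [-0.0019  0.0066 -0.0487]
away 41.32 [0.4204 0.2988 0.2488] [-179.9188    0.066   109.8878] w 0.0852 F [ 0.2133 -0.6853  0.4694] M [0.0449 0.0331 0.0179]
```

View pics/t16.png

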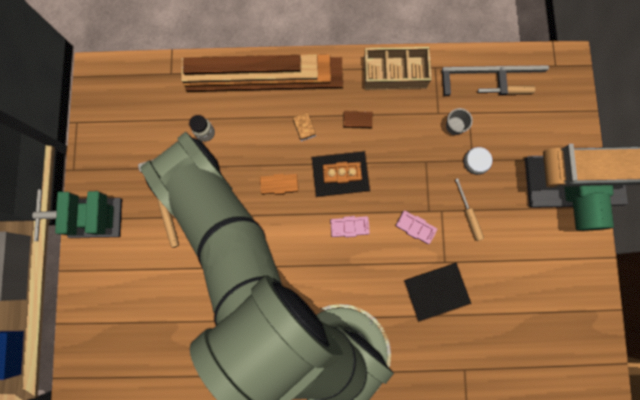

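View pics/s16z.png

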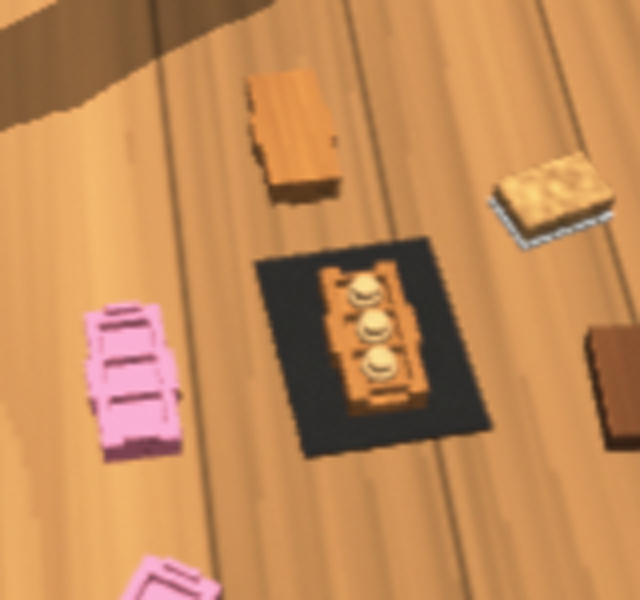

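View pics/t16z.png

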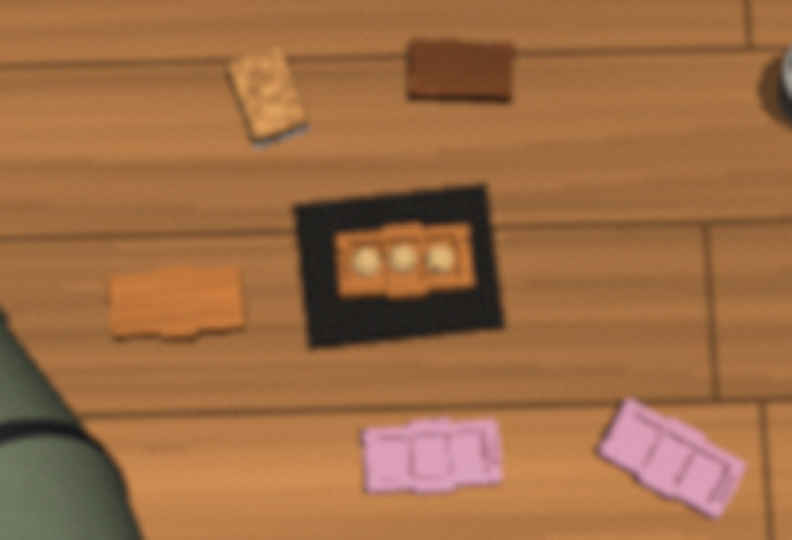

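The final side and top views show the formerly empty tray flat on the mat, with three stem-up knobs at top (330–355,172). The full tray lies on the bench at (279,184), clear of the mat, and the bystanders have not moved.

```bash
python3 - <<'E'
from plant import bot
print(bot.hand_in())
E
```

```text
the job is handed in; nothing more can be done
None
```

The job is done and handed in at about 41 s of the 70 s allowed. All three knobs are stem-up in the tray that was empty, which lies flat on the black mat.

- **Closing and turning:** I capped the full tray with the empty one. The tongues entered the notches without measurable force, and the trays seated at the expected height. I then turned the closed pair over in two 90° turns, standing it on its end on the mat in between to change grip.
- **Separating:** I lifted the other tray off and laid it face down on its tongues on the bare bench, to the robot's left of the mat. There is a clear gap between it and the mat.
- **Last checks:** The final top and side pictures show both trays flat and the pink look-alikes and the other bystanders unmoved. The hammer was only partly visible behind the arm. The gripper was open and touching nothing.
- **Forces:** The highest contact force I read was about 22 N, and no check failed or disagreed.

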